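# Hold a freshly glued brass case in the lever clamp

### The arm

A 6-joint arm with a two-finger parallel gripper is mounted at the origin on the work surface. World frame = base frame: x ahead of the robot, y to its left, z up, the work surface at z = 0. Lengths are in m, angles in rad, forces in N, time in s.
With the tool pointing down it reaches from about 0.25 to 0.775 m from the base axis. Payload 8.9 kg.
Tool frame: the origin (TCP) lies where the fingers leave the gripper's body, on its centre line; the fingertips stand 73 mm ahead of it and the grasp point (between the pads) lies 54 mm ahead of it; z points along the fingers, y is the line along which they close (so a half turn about z gives the same grasp; the last joint's range is limited). The gripper opens to 85 mm and grips with 20 to 120 N. Pads are 22 mm wide; open, the fingers measure 114 mm over their backs; the gripper's body (76 mm by 85 mm) begins 54 mm behind the grasp point. The pads swing forward as they close: fully open they stand 13 mm farther back than shut.
Start: joints at [1.032, 0.291, -0.153, 1.127, 0, 1.431], TCP at [0.204, 0.484, 0.304] pointing down, gripper open.
Joint ranges: [-2.52, 2.52], [-0.91, 1.74], [-1.3, 1.37], [-1.96, 2.02], [-1.52, 1.47], [-3.14, 3.14]. Speed limits (rad/s): [2.22, 2.22, 2.79, 3.14, 3.14, 3.14].

### API

Orientations are given as a rotation vector (axis times angle).
In Python, from cell import * gives the robot as it stands. The module is installed in compiled form; this text tells all that it offers.
- The arm moves only by the shell command python3 -m creep 'ROWS'. ROWS is JSON, a list of rows, each a list of 3 entries, a list of its own where there are three numbers: the turn, a rotation vector about the tool's x, y, z in degrees, then the shift along the tool's x, y, z in m, then the closure, from -1 (fully open) to 1 (shut). A call has 1 to 8 rows; each row is the pose to reach, as a shift and turn from the pose commanded when the call began, along the tool's axes at that moment; what a row does not reach only later rows make up. A row lasts 1/8 s, in which the tool goes at most 62.5 mm and 10.7 degrees, less where a joint would pass 70% of its speed; a pose out of reach is approached as far as the arm can. A call with a gripper value outside its range is refused whole. The fingers move at their own pace and stop on an object; the grip force is fixed at half the most. Time passes only in rows, so rows that repeat a pose let the fingers close. It gives the time, the measured TCP pose, the force, the opening and the grip force at its end, in the units of the state.
- observe(): the state, without advancing time (a new reading comes with each control period).
- get_image(name): name is "side" or "top"; returns (picture, depth): 420x560x3 uint8, red, green, blue; 420x560 float32, m along the optical axis (not along the pixel's ray), 0 where there is no reading.
- camera_model(name): a dict with "K" (3x3 intrinsics, pixels), "dist" ([k1, k2, p1, p2, k3] as OpenCV has them; the pictures are not rectified), "position" and "orientation" of the camera in the world. Camera axes: x right, y down, z forward; pixel columns grow to the right and rows downward; lengths in m; the calibration is good to about 2 mm. A picture is of the moment at which its call begins. camera_model takes no time and is no camera call.
- job_done(): hands the job in; it is judged then, once.
The state is a dict: "clock": time; "q": joint angles; "qd": joint speeds; "joint_efforts": joint torques, N m; "tcp_pos": TCP position; "eef_rot": TCP orientation; "wrist_force": force on the tool from outside, world axes, zero at the start; "ft_torque": the same for the moment, N m; "grip_width": finger opening in m; "gripper_force": force on a finger pad.
Only numpy, scipy, OpenCV 4.12 (cv2) and the standard library are available. Lean on these libraries where they do the work, as an engineer would, in place of code of your own. Each camera call takes 0.05 s, during which the arm holds its last target. There are 200 camera calls.

### The job

The two halves of the little brass case have just been glued: stand it upright on the bed of the lever clamp, between the steel jaw and the rubber ram, centred on the jaw and square to it, so that the ram will press its halves together across the dark seam, and let go of it. Then push the clamp's sprung lever down by its blue palm pad until the lever is level, short of its bottom stop, and keep holding it there so that the case stays clamped between ram and jaw: the program finishes while the fingers are still holding the lever down. Leave the other things on the bench where they are.

Things in the scene. Friction and masses are not known exactly. Their poses are not given: they have to be found in the camera images.
- case: The brass case, a block of two half shells with a dark glue seam between them; 44 mm long (own x), 26 mm thick (own y, across the seam: the seam is the plane y = 0), 36 mm tall (own z), about 0.16 kg. It starts standing upright on the bench. Origin: centre of its underside. A half turn about z makes no difference.
- clamp: Lever clamp fixed to the bench, own place and yaw each time. Grey base plate 90 mm (x) by 215 mm (y -145 to +70), 12 mm thick, its top the bed; green housing x +-25, y -30 to +45, 58 mm high (cheeks 88 mm high at y +-17). Own y is the clamping line: steel jaw at -y, then bed, ram, housing, and the lever sticking out to +y. Origin: on the bench under the lever's pivot, z up.
- bed (a point): Point on the base plate's top, 99 mm from the clamp's origin towards -y, 12 mm above the bench, axes as the clamp's: where the centre of the case's underside comes when it is pressed home against the jaw. Set down up to 20 mm short of it (towards +y), the case is pushed home by the ram; in x centre it within 12 mm.
- fixed_jaw: The fixed steel jaw, 36 mm wide (own x), 18 mm thick (own y), 34 mm tall above the bed. Origin: centre of its underside on the bed, 121 mm from the clamp's origin towards -y; its working face, towards +y, is at clamp y = -112 mm. Axes as the clamp's.
- ram_pad: Black rubber pad, 26 mm across, on the ram's front; axis 34 mm above the bench. Origin: on that axis, 66 mm behind (+y of) its front face. Lever up: front face at clamp y = -66 mm, 46 mm from the jaw's face. It advances towards the jaw (-y) by 70 mm per rad of the lever and meets a case that is home at 0.286 rad; beyond that its spring (0.9 N per mm) yields.
- palm_pad: Blue plastic palm pad on the lever, 40 mm (own x) by 52 mm (own y, along the lever), 12 mm thick; tilts with it. Origin: centre of its underside, on the lever 135 mm from the pivot and 5 mm above the lever's centre line; top 12 mm along own z. Lever up: top centre 149 mm above the bench, 114 mm from the clamp's origin along +y. Lever level: 92 mm and 135 mm.
- pivot (a point): The lever's pivot, 75 mm above the clamp's origin; the lever turns about the clamp's x axis through it. Axes as the clamp's.
- lever (a joint): Turn of the lever in rad: 0 = up at rest (the lever rises 0.45 rad towards its end), growing as it is pushed down; 0.45 = level; 0.62 = bottom stop. A spring pushes it up again when let go: at the palm pad about 2 N starts it, about 10 N holds it level with the case clamped.
- bench_block: Bystander, leave alone: polished steel bench block, 60 x 60 x 18 mm. Origin: underside or lowest point, near its middle.
- jar: Bystander, leave alone: amber glass jar with a steel cap, 48 mm across, 55 mm tall. Origin: underside or lowest point, near its middle.
- flat_file: Bystander, leave alone: flat file with a pale wooden handle, lying, 240 mm long, 25 mm high. Origin: underside or lowest point, near its middle.
- round_file: Bystander, leave alone: round file with a pale wooden handle, lying, 235 mm long, 25 mm high. Origin: underside or lowest point, near its middle.
- brass_ring: Bystander, leave alone: brass finger ring, 28 mm across, 10 mm high. Origin: underside or lowest point, near its middle.
- tin: Bystander, leave alone: round aluminium tin, 64 mm across, 30 mm high. Origin: underside or lowest point, near its middle.
- mallet: Bystander, leave alone: hammer with a pale wooden handle, lying, about 250 mm long. Origin: underside or lowest point, near its middle.
Not all that is in view belongs to the job. There is more than one size of the case; the one meant has the size given above.

How it is judged:
On the way:
1. The case stands upright on the bed between jaw and ram, in line with the jaw and let go, with the lever still up (x of case in the frame of bed between -0.014 and 0.014 m and y of case in the frame of bed between -0.006 and 0.024 m and z of case in the frame of bed between -0.004 and 0.004 m and angle between the y axis of case and the y axis of clamp, either way round below 0.25 rad and angle between case's own z axis and vertical below 0.1 rad and contact force between the fingers and case below 0.1 N and value of joint lever below 0.12 rad), for 0.2 s.
At the end, for the whole second after the job is handed in: Fingers hold the blue pad down (over 3 N), lever level within about 5 degrees (0.36 to 0.54 rad); the case upright at rest on the bed, untouched by the robot, centred on the jaw within 15 mm, flush within 7 degrees, pressed with over 3 N between ram pad and jaw. Bystanders unmoved (value of joint lever between 0.36 and 0.54 rad and contact force between the fingers and palm_pad above 3 N and contact force between ram_pad and case above 3 N and contact force between case and fixed_jaw above 3 N and contact force between each of the arm, the fingers and case below 0.1 N and linear speed of case below 0.02 m/s and x of case in the frame of bed between -0.015 and 0.015 m and y of case in the frame of bed between -0.006 and 0.006 m and z of case in the frame of bed between -0.004 and 0.004 m and angle between the y axis of case and the y axis of clamp, either way round below 0.12 rad and angle between case's own z axis and vertical below 0.1 rad); the arm keeps its last pose, push and grip.
It fails at once if Another thing on the bench was shifted by more than 30 mm (distance of any of bench_block, jar, flat_file, round_file, brass_ring, tin, mallet from where it was at the start of the episode above 0.03 m).
It also fails if it takes over 48 s, if anything falls off the work surface, if the arm or the gripper's body presses on something with over 40 N, if the wrist force passes 120 N, or if a joint passes its speed limit or range.

## Working session

There is one attempt and no reset: what is moved stays moved. The work goes in short steps, Python scripts to look and compute and a shell command to move; the robot and the scene stay as the last step left them, time stands still between calls to the robot, and variables do not carry over. Pictures are saved under pics/ and viewed, at most 10 in all, crops included, and the job is handed in when it is done.

```bash
mkdir -p pics; cat > h.py <<'E'
from cell import *
import numpy as np, cv2
from scipy.spatial.transform import Rotation as R
def cam(n):
    m=camera_model(n); o=np.array(m["orientation"],float)
    Rm=o if o.shape==(3,3) else (R.from_rotvec(o).as_matrix() if o.size==3 else None)
    return np.array(m["K"]),np.array(m["dist"]),np.array(m["position"]),Rm
def ray(n,uv):
    K,d,p,Rm=cam(n)
    x=cv2.undistortPoints(np.array(uv,float).reshape(-1,1,2),K,d).reshape(-1,2)
    return p,np.c_[x,np.ones(len(x))]@Rm.T
def plane(n,uv,z):
    p,r=ray(n,uv); return p+r*((z-p[2])/r[:,2:3])
def depthpts(n,uv,dep):
    p,r=ray(n,uv); return p+r*np.array(dep).reshape(-1,1)
def proj(n,X):
    K,d,p,Rm=cam(n)
    return cv2.projectPoints(((np.array(X,float).reshape(-1,3)-p)@Rm),np.zeros(3),np.zeros(3),K,d)[0].reshape(-1,2)
E
python3 - <<'E'
from h import *
for n in("top","side"):
    im,d=get_image(n); np.savez(f"pics/{n}0.npz",im=im,d=d)
    cv2.imwrite(f"pics/{n}0.png",im[:,:,::-1]); m=camera_model(n); print(m["position"],m["orientation"],m["K"])
s=observe();print(s)
E
```

```text
[0.47596446 0.08083193 1.66009777] [-2.16081355  2.21726631 -0.07380005] [[500.45346616   0.         269.99839778]
 [  0.         500.45346616 219.02911467]
 [  0.           0.           1.        ]]
[ 0.10922102 -0.66735087  1.05551526] [-2.31847317  0.69276118 -0.26324169] [[494.3133214    0.         283.49656203]
 [  0.         494.3133214  211.29062328]
 [  0.           0.           1.        ]]
{'clock': 0.1, 'q': array([ 1.03169883e+00,  2.91207574e-01, -1.54012179e-01,  1.12672054e+00,
        4.87764022e-05,  1.43151700e+00]), 'qd': array([ 3.35426562e-04,  7.02075617e-06,  1.97671777e-03, -2.16298174e-03,
        7.38107374e-04, -3.61308551e-04]), 'joint_efforts': array([ 1.10446570e-03, -5.37980211e+01,  3.31917357e+01,  9.32607916e-03,
       -1.28282818e-04, -2.32746324e-06]), 'tcp_pos': array([0.20417808, 0.48334778, 0.30341263]), 'eef_rot': array([-6.23773429e-01, -3.07860812e+00,  1.66883636e-03]), 'wrist_force': array([ 0.33764086, -0.14891871, -0.23393069]), 'ft_torque': array([ 0.03666305, -0.00208672, -0.049316  ]), 'gripper_force': 0.0, 'grip_width': 0.08565954053076465}
```

View pics/top0.png

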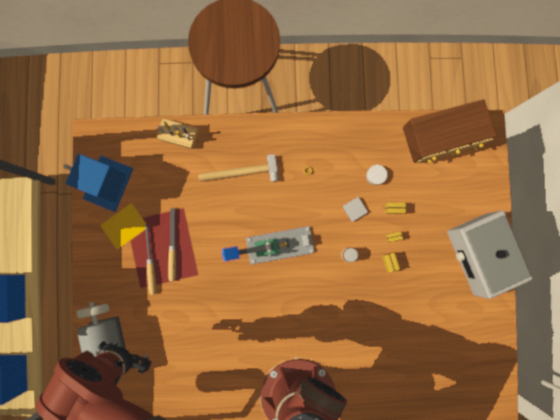

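View pics/side0.png

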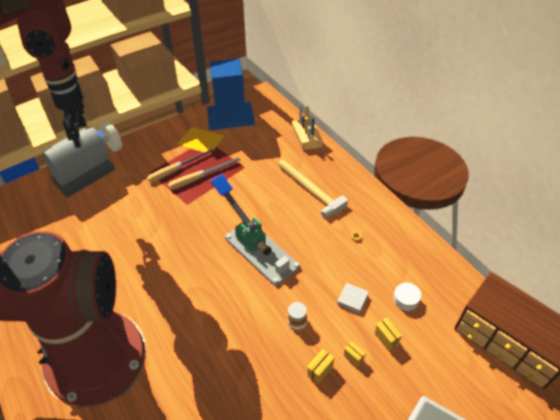

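The top view shows three brass candidates: (396,208), a small one at (395,237), and (391,262). The ring at (308,171) is not a case. The clamp runs from its blue pad at (231,254) to the jaw at about (307,240). Next I'll measure the three and crop in on them.

```bash
python3 - <<'E'
from h import *
z=np.load("pics/top0.npz");im,d=z["im"],z["d"]
hsv=cv2.cvtColor(im,cv2.COLOR_RGB2HSV)
print([hsv[v,u].tolist() for u,v in((396,205),(391,258),(395,236),(420,230))])
for u,v in((396,208),(395,237),(391,262)):
    vv,uu=np.mgrid[v-18:v+19,u-18:u+19]; 
    P=depthpts("top",np.c_[uu.ravel(),vv.ravel()],d[vv,uu].ravel())
    q=P[P[:,2]>0.014]
    zt=np.percentile(q[:,2],80)
    q=q[q[:,2]>zt-0.006]
    r=cv2.minAreaRect((q[:,:2]*1000).astype(np.float32)); print(u,v,"ztop",zt,len(q),r)
t=cv2.resize(im[190:285,340:430],None,fx=6,fy=6,interpolation=cv2.INTER_CUBIC)
s=np.load("pics/side0.npz")["im"][310:390,290:410]; s=cv2.resize(s,None,fx=4,fy=4,interpolation=cv2.INTER_CUBIC)
c=np.zeros((570,540+0,3),np.uint8); c[:]=t
cv2.imwrite("pics/crop.png",np.hstack([cv2.resize(c,(320,338)),cv2.copyMakeBorder(s,0,18,0,0,cv2.BORDER_CONSTANT)])[:,:,::-1])
E
```

```text
[[22, 188, 210], [21, 180, 188], [21, 181, 180], [15, 172, 205]]
396 208 ztop 0.05029523454070284 131 ((556.0332641601562, -138.4850311279297), (45.635498046875, 464.7161865234375), 14.447750091552734)
395 237 ztop 0.04080340734178516 85 ((467.15093994140625, -138.85665893554688), (74.2734146118164, 433.4124755859375), 7.426883697509766)
391 262 ztop 0.050414119953880836 148 ((439.0920715332031, -126.62568664550781), (417.3975524902344, 58.07103729248047), 87.84231567382812)
```

View pics/crop.png

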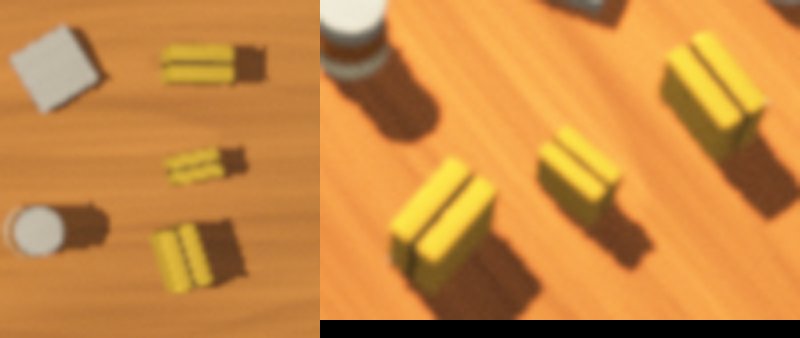

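```bash
cat >> h.py <<'E'
def brass(im,box,n,z,up=6):
    # box u0,v0,u1,v1 -> minAreaRect of yellow incl. seam in world mm on plane z
    u0,v0,u1,v1=box; c=cv2.resize(im[v0:v1,u0:u1],None,fx=up,fy=up,interpolation=cv2.INTER_CUBIC)
    h=cv2.cvtColor(c,cv2.COLOR_RGB2HSV)
    m=((h[...,0]>=19)&(h[...,0]<=35)&(h[...,1]>120)&(h[...,2]>110)).astype(np.uint8)
    m=cv2.morphologyEx(m,cv2.MORPH_CLOSE,np.ones((3*up,3*up),np.uint8))
    cs=cv2.findContours(m,cv2.RETR_EXTERNAL,cv2.CHAIN_APPROX_NONE)[0]; k=max(cs,key=cv2.contourArea).reshape(-1,2)
    uv=(k+.5)/up-.5+[u0,v0]; P=plane(n,uv,z)
    return cv2.minAreaRect((P[:,:2]*1000).astype(np.float32)),uv
E
python3 - <<'E'
from h import *
T=np.load("pics/top0.npz");S=np.load("pics/side0.npz")
for u,v in((396,208),(395,237),(391,262)):
    r,uv=brass(T["im"],(u-16,v-14,u+16,v+14),"top",0.036)
    print(u,v,r)
    d=T["d"]; uu,vv=np.meshgrid(range(u-2,u+3),range(v-2,v+3))
    P=depthpts("top",np.c_[uu.ravel(),vv.ravel()],d[vv,uu].ravel()); print("  z",np.median(P[:,2]))
for u,v in((388,333),(354,352),(321,365)):
    d=S["d"];uu,vv=np.meshgrid(range(u-14,u+15),range(v-14,v+15))
    P=depthpts("side",np.c_[uu.ravel(),vv.ravel()],d[vv,uu].ravel())
    P=P[P[:,2]>.01];print("side zmax95",np.percentile(P[:,2],95), P[P[:,2]>np.percentile(P[:,2],60)].mean(0))
for n,d,pts in(("top",T["d"],((415,225),(350,280),(300,320))),("side",S["d"],((420,320),(330,320)))):
    print(n,"bench",[depthpts(n,[p],[d[p[1],p[0]]])[0].round(4) for p in pts])
# bystander/clamp features
for n,I in(("top",T),("side",S)):
    h=cv2.cvtColor(I["im"],cv2.COLOR_RGB2HSV)
    m=((h[...,0]>100)&(h[...,0]<125)&(h[...,1]>130)&(h[...,2]>70)).astype(np.uint8)
    nn,l,st,ce=cv2.connectedComponentsWithStats(m)
    print(n,[(st[i].tolist(),ce[i].round(1).tolist()) for i in range(1,nn) if st[i,4]>60])
t=cv2.resize(T["im"][215:275,215:325],None,fx=7,fy=7,interpolation=cv2.INTER_CUBIC)
cv2.imwrite("pics/clampc.png",t[:,:,::-1])
E
```

```text
396 208 ((609.1714477539062, -336.2950744628906), (69.50775146484375, 36.24894714355469), 88.56570434570312)
  z 0.04728663357464069
395 237 ((514.3836669921875, -328.8244934082031), (28.295263290405273, 54.6237678527832), 9.562718391418457)
  z 0.03674073118162502
391 262 ((430.23004150390625, -313.9630432128906), (61.58374786376953, 45.43235397338867), 16.138771057128906)
  z 0.047409399708904676
side zmax95 0.04844920285490262 [ 0.60694937 -0.34039192  0.05173175]
side zmax95 0.03760468018551208 [ 0.51317413 -0.33320887  0.04477429]
side zmax95 0.04893722460905629 [ 0.42410068 -0.3244918   0.07665316]
top bench [array([ 5.519e-01, -4.100e-01, -5.000e-04]), array([ 0.3752, -0.1839, -0.0005]), array([ 2.484e-01, -1.430e-02,  1.000e-04])]
side bench [array([ 7.145e-01, -3.463e-01, -4.000e-04]), array([ 5.310e-01, -2.215e-01,  1.000e-04])]
top [([67, 155, 64, 55, 1586], [94.8, 178.0]), ([223, 248, 16, 12, 154], [230.3, 253.3]), ([0, 276, 25, 46, 1062], [11.3, 297.6]), ([0, 356, 27, 48, 1085], [11.8, 376.5])]
side [([208, 59, 46, 70, 2211], [228.4, 96.0]), ([0, 159, 38, 23, 429], [18.7, 170.1]), ([212, 175, 19, 20, 223], [221.3, 184.5])]
```

View pics/clampc.png

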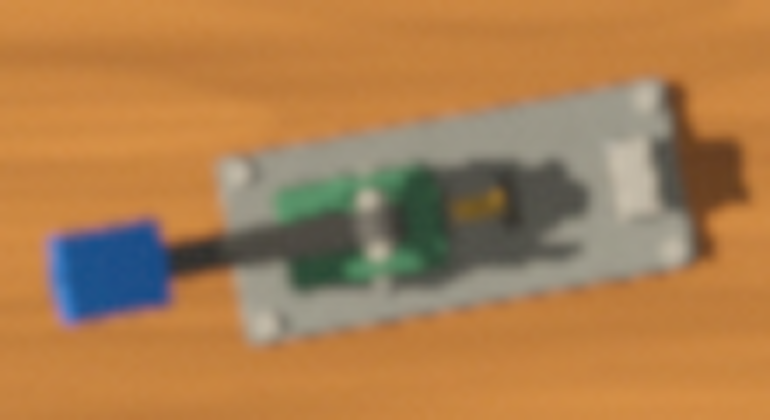

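The close crops settle the choice. The small one at top pixel (395,237) stands 36.7 mm tall and the other two about 47 mm, so it is the case. In the clamp crop the plate corners are at about (218,158), (660,82), (692,258) and (250,342). The jaw is at about (637,178) and the pad at about (110,270).

```bash
python3 - <<'E'
from h import *
T=np.load("pics/top0.npz");S=np.load("pics/side0.npz")
c=np.array([(218,158),(660,82),(692,258),(250,342)],float); uv=(c+.5)/7-.5+[215,215]
P=plane("top",uv,.012)[:,:2]; L=np.linalg.norm
print(P.round(4), [L(P[i]-P[(i+1)%4]).round(4) for i in range(4)])
ey=(P[0]+P[3]-P[1]-P[2]);ey/=L(ey); cen=P.mean(0); org=cen+ey*.0375
print("clamp ey",ey,"yaw ey deg",np.degrees(np.arctan2(ey[1],ey[0])),"org",org,"bed",org-ey*.099,"pad",org+ey*.114)
print("jaw c top", plane("top",[(np.array((632,178))+.5)/7-.5+215],.046), "pred",org-ey*.121)
print("pad", plane("top",[(230.3,253.3)],.149))
for n,I in(("top",T),("side",S)):
    h=cv2.cvtColor(I["im"],cv2.COLOR_RGB2HSV)
    b=(223,246,242,262) if n=="top" else (205,170,236,200)
    vv,uu=np.nonzero(((h[...,0]>100)&(h[...,0]<125)&(h[...,1]>130)&(h[...,2]>70)))
    k=(uu>b[0])&(uu<b[2])&(vv>b[1])&(vv<b[3]);uu,vv=uu[k],vv[k]
    Q=depthpts(n,np.c_[uu,vv],I["d"][vv,uu]);Q=Q[(Q[:,2]>.12)&(Q[:,2]<.18)];print(n,"pad pts",np.median(Q,0),len(Q))
# seam of case
up=8;u0,v0,u1,v1=384,228,407,246
im=cv2.resize(T["im"][v0:v1,u0:u1],None,fx=up,fy=up,interpolation=cv2.INTER_CUBIC)
r,uv=brass(T["im"],(379,223,411,251),"top",.036,up)
poly=((uv+.5-[u0,v0])*up-.5).astype(np.int32); m=np.zeros(im.shape[:2],np.uint8);cv2.fillPoly(m,[poly],1);m=cv2.erode(m,np.ones((2*up,2*up),np.uint8))
g=im[...,0].astype(float); bg=cv2.GaussianBlur(g,(0,0),20); w=np.clip(bg-g-15,0,None)*m
vv,uu=np.nonzero(w>0); Q=plane("top",(np.c_[uu,vv]+.5)/up-.5+[u0,v0],.036)[:,:2]; W=w[vv,uu]
mu=(Q*W[:,None]).sum(0)/W.sum(); C=((Q-mu).T*W)@(Q-mu); e=np.linalg.eigh(C)
print("seam",mu,"dir",np.degrees(np.arctan2(*e[1][::-1,1]))," eig",e[0]/W.sum())
# side view top-face points
d=S["d"];vv,uu=np.mgrid[338:368,338:370];A=depthpts("side",np.c_[uu.ravel(),vv.ravel()],d[vv,uu].ravel())
A=A[(A[:,2]>.032)&(A[:,2]<.042)];print("side topface",len(A),cv2.minAreaRect((A[:,:2]*1000).astype(np.float32)))
s=observe();print(R.from_rotvec(s["eef_rot"]).as_matrix().round(3))
E
```

```text
[[ 0.526   0.1575]
 [ 0.5564 -0.0516]
 [ 0.4732 -0.0641]
 [ 0.4393  0.1445]] [np.float64(0.2113), np.float64(0.0842), np.float64(0.2114), np.float64(0.0877)]
clamp ey [-0.15226081  0.98834035] yaw ey deg 98.75796666221977 org [0.49299448 0.08362194] bed [ 0.5080683  -0.01422376] pad [0.47563675 0.19629274]
jaw c top [[ 0.5107932 -0.0345852  0.046    ]] pred [ 0.51141804 -0.03596725]
pad [[0.47427163 0.1987406  0.149     ]]
top pad pts [0.4747841  0.19698492 0.15068574] 146
side pad pts [0.47492524 0.19693775 0.14734663] 221
seam [ 0.51428032 -0.32412696] dir 100.9587022652457  eig [9.41168486e-07 6.36267278e-05]
side topface 187 ((516.5648803710938, -331.27496337890625), (29.147258758544922, 42.129302978515625), 7.0393853187561035)
[[-0.921  0.389 -0.001]
 [ 0.389  0.921 -0.001]
 [ 0.    -0.001 -1.   ]]
```

```bash
python3 -m creep '[[[0,0,-34],[-0.604,-0.631,0.05],-1],[[0,0,-34],[-0.604,-0.631,0.05],-1],[[0,0,-34],[-0.604,-0.631,0.05],-1],[[0,0,-34],[-0.604,-0.631,0.05],-1],[[0,0,-34],[-0.604,-0.631,0.05],-1],[[0,0,-34],[-0.604,-0.631,0.05],-1],[[0,0,-34],[-0.604,-0.631,0.05],-1],[[0,0,-34],[-0.604,-0.631,0.05],-1]]'
cat >> h.py <<'E'
def go(p,psi):  # needed turn (deg, about tool z) and shift to TCP p with tool y at world angle psi, pointing down
    s=observe(); M=R.from_rotvec(s["eef_rot"]).as_matrix(); a=np.radians(psi); y=np.array([np.cos(a),np.sin(a),0]); z=np.array([0,0,-1.])
    G=np.c_[np.cross(y,z),y,z]; print("clock",s["clock"],"tcp",s["tcp_pos"].round(4),"q",s["q"].round(2),"w",round(s["grip_width"],4))
    print("turn",np.degrees(R.from_matrix(M.T@G).as_rotvec()).round(1),"shift",(M.T@(np.array(p)-s["tcp_pos"])).round(4))
E
python3 -c "
from h import *
go((.515,-.333,.18),101)"
```

```text
clock: 1.1
tcp_pos: [0.3764, 0.0324, 0.2765]
eef_rot: [-0.303, 3.126, 0.0]
wrist_force: [1.0, 0.6, 0.2]
grip_width: 0.0852
gripper_force: 0.0
clock 1.1 tcp [0.3764 0.0324 0.2765] q [-0.11  0.03 -0.55  0.99  0.   -0.3 ] w 0.0852
turn [-0.   0.   0.1] shift [-0.0657 -0.3852  0.0966]
```

```bash
python3 -m creep '[[[0,0,0],[-0.066,-0.38,0.05],-1],[[0,0,0],[-0.066,-0.38,0.05],-1],[[0,0,0],[-0.066,-0.38,0.05],-1],[[0,0,0],[-0.066,-0.38,0.05],-1],[[0,0,0],[-0.066,-0.38,0.05],-1],[[0,0,0],[-0.066,-0.38,0.05],-1],[[0,0,0],[-0.066,-0.38,0.05],-1],[[0,0,0],[-0.066,-0.38,0.05],-1]]'
python3 - <<'E'
from h import *
go((.515,-.333,.16),101)
t=get_image("top")[0][205:270,345:435];s=get_image("side")[0][270:400,280:420]
cv2.imwrite("pics/a.png",np.hstack([cv2.resize(t,(400,289)),cv2.resize(s,(311,289))])[:,:,::-1])
E
```

```text
clock: 2.1
tcp_pos: [0.5136, -0.3259, 0.2257]
eef_rot: [0.302, -3.126, -0.002]
wrist_force: [-0.6, -0.2, 0.1]
grip_width: 0.0851
gripper_force: 0.0
clock 2.1 tcp [ 0.5136 -0.3259  0.2257] q [-0.69  0.5  -0.05  1.03  0.   -0.88] w 0.0851
turn [ 0.1 -0.1  0. ] shift [-0.     -0.0073  0.0657]
```

View pics/a.png

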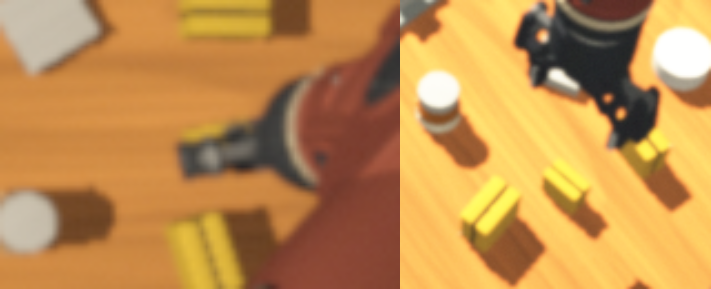

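The gripper is above the case, with its fingers along the case's long axis and its neighbours clear. Descending and gripping.

```bash
python3 -m creep '[[[0,0,0],[0,-0.007,0.05],-1],[[0,0,0],[0,-0.007,0.1],-1],[[0,0,0],[0,-0.007,0.13],-1],[[0,0,0],[0,-0.007,0.146],-1],[[0,0,0],[0,-0.007,0.146],-1],[[0,0,0],[0,-0.007,0.146],0.6],[[0,0,0],[0,-0.007,0.146],1],[[0,0,0],[0,-0.007,0.146],1]]'
python3 -m creep '[[[0,0,0],[0,0,0],1],[[0,0,0],[0,0,0],1],[[0,0,0],[0,0,0],1],[[0,0,0],[0,0,0],1]]'
python3 -c "
from h import *
go((.515,-.333,.22),101)"
```

```text
clock: 3.2
tcp_pos: [0.516, -0.3331, 0.0819]
eef_rot: [-0.304, 3.125, -0.002]
wrist_force: [-0.2, 1.1, 6.6]
grip_width: 0.0431
gripper_force: 61.8
clock: 3.7
tcp_pos: [0.516, -0.3331, 0.0819]
eef_rot: [-0.304, 3.125, -0.002]
wrist_force: [0.1, 1.6, 6.7]
grip_width: 0.0433
gripper_force: 61.8
clock 3.7 tcp [ 0.516  -0.3331  0.0819] q [-0.69  0.65 -0.2   0.72  0.   -0.89] w 0.0433
turn [-0.1  0.1  0.1] shift [ 7.000e-04  1.000e-04 -1.381e-01]
```

```bash
python3 -m creep '[[[0,0,0],[0,0,-0.04],1],[[0,0,0],[0,0,-0.09],1],[[0,0,0],[0,0,-0.14],1],[[0,0,0],[0,0,-0.14],1]]'
python3 -c "
from h import *
go((.5063,-.0051,.22),188.8)"
```

```text
clock: 4.2
tcp_pos: [0.5171, -0.3341, 0.2252]
eef_rot: [-0.303, 3.121, -0.009]
wrist_force: [0.4, -0.1, -0.9]
grip_width: 0.0431
gripper_force: 61.6
clock 4.2 tcp [ 0.5171 -0.3341  0.2252] q [-0.69  0.51 -0.04  1.02 -0.   -0.89] w 0.0431
turn [ -0.5  -0.  -87.7] shift [-0.0527  0.325   0.0035]
```

```bash
python3 -m creep '[[[0,0,-11],[-0.007,0.041,0],1],[[0,0,-22],[-0.013,0.081,0],1],[[0,0,-32],[-0.02,0.122,0],1],[[0,0,-43],[-0.026,0.162,0],1],[[0,0,-54],[-0.033,0.203,0],1],[[0,0,-64],[-0.04,0.244,0],1],[[0,0,-75],[-0.046,0.285,0],1],[[0,0,-85],[-0.053,0.325,0],1]]'
python3 -m creep '[[[0,0,0],[0,0,0],1],[[0,0,0],[0,0,0],1]]'
python3 - <<'E'
from h import *
go((.5063,-.0051,.15),188.8)
for n in("top","side"):
    im,d=get_image(n);np.savez(f"pics/{n}1.npz",im=im,d=d)
t=np.load("pics/top1.npz")["im"][200:280,230:350];s=np.load("pics/side1.npz")["im"][170:300,190:330]
cv2.imwrite("pics/b.png",np.hstack([cv2.resize(t,(420,280)),cv2.resize(s,(302,280))])[:,:,::-1])
E
```

```text
clock: 5.2
tcp_pos: [0.5041, -0.0022, 0.2197]
eef_rot: [2.342, -2.093, -0.002]
wrist_force: [0.9, -0.0, -0.9]
grip_width: 0.0429
gripper_force: 61.5
clock: 5.45
tcp_pos: [0.5046, -0.0037, 0.22]
eef_rot: [2.335, -2.101, -0.001]
wrist_force: [-0.0, 0.2, -1.5]
grip_width: 0.043
gripper_force: 61.5
clock 5.45 tcp [ 0.5046 -0.0037  0.22  ] q [-0.15  0.32 -0.35  0.91 -0.   -1.83] w 0.043
turn [ 0.  -0.  -2.8] shift [ 0.0015 -0.0016  0.07  ]
```

View pics/b.png

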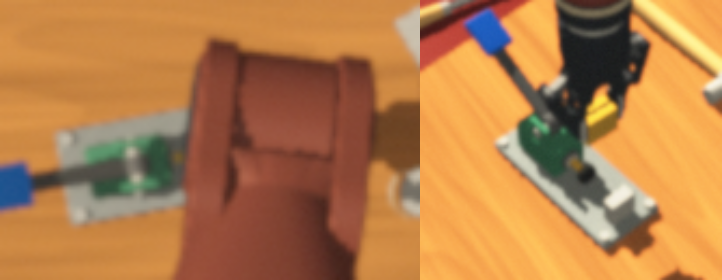

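The case is held square over the bed; in the side view it shows at crop (600,118). I'll check where it sits in the grip using depth.

```bash
python3 - <<'E'
from h import *
I=np.load("pics/side1.npz");im,d=I["im"],I["d"]
h=cv2.cvtColor(im,cv2.COLOR_RGB2HSV);m=(h[...,0]>=19)&(h[...,0]<=35)&(h[...,1]>120)&(h[...,2]>90);m[:, :255]=0;m[:,300:]=0;m[:205]=0;m[245:]=0
vv,uu=np.nonzero(m);Q=depthpts("side",np.c_[uu,vv],d[vv,uu]);Q=Q[(Q[:,2]>.1)&(Q[:,2]<.2)]
s=observe();a=np.radians(98.8);ey=np.array([np.cos(a),np.sin(a),0]);ex=np.array([np.sin(a),-np.cos(a),0])
r=Q-s["tcp_pos"];print(len(Q),"x",np.percentile(r@ex,[5,50,95]).round(4),"y",np.percentile(r@ey,[5,25,50,75,95]).round(4),"z",np.percentile(r[:,2],[5,50,95]).round(4))
E
```

```text
201 x [-0.0176  0.002   0.0197] y [-0.0126 -0.0107 -0.0089 -0.0002  0.0084] z [-0.0715 -0.0491 -0.0447]
```

```bash
python3 -m creep '[[[0,0,-2.8],[0.0015,-0.0015,0.02],1],[[0,0,-2.8],[0.0015,-0.0015,0.05],1],[[0,0,-2.8],[0.0015,-0.0015,0.08],1],[[0,0,-2.8],[0.0015,-0.0015,0.1],1],[[0,0,-2.8],[0.0015,-0.0015,0.115],1],[[0,0,-2.8],[0.0015,-0.0015,0.122],1],[[0,0,-2.8],[0.0015,-0.0015,0.126],1],[[0,0,-2.8],[0.0015,-0.0015,0.126],1]]'
python3 -c "
from h import *
go((.5063,-.0051,.094),188.8)"
```

```text
clock: 6.55
tcp_pos: [0.5067, -0.005, 0.0948]
eef_rot: [-2.387, 2.043, -0.001]
wrist_force: [0.4, -0.8, -1.1]
grip_width: 0.0432
gripper_force: 61.6
clock 6.55 tcp [ 0.5067 -0.005   0.0948] q [-0.15  0.48 -0.49  0.6  -0.   -1.88] w 0.0432
turn [-0.  -0.   0.1] shift [0.0001 0.0004 0.0008]
```

Not in contact yet. I'll lower it gently until it touches.

```bash
python3 -m creep '[[[0,0,0],[0,0,0.001],1],[[0,0,0],[0,0,0.002],1],[[0,0,0],[0,0,0.002],1]]'
```

```text
clock: 6.92
tcp_pos: [0.5069, -0.0049, 0.0939]
eef_rot: [-2.387, 2.042, -0.002]
wrist_force: [-3.4, 0.8, 13.9]
grip_width: 0.0434
gripper_force: 63.5
```

Contact. Opening and rising straight up.

```bash
python3 -m creep '[[[0,0,0],[0,0,-0.001],0.3],[[0,0,0],[0,0,-0.001],-0.3],[[0,0,0],[0,0,-0.001],-1],[[0,0,0],[0,0,-0.001],-1],[[0,0,0],[0,0,-0.001],-1],[[0,0,0],[0,0,-0.001],-1]]'
python3 -m creep '[[[0,0,0],[0,0,-0.02],-1],[[0,0,0],[0,0,-0.06],-1],[[0,0,0],[0,0,-0.11],-1],[[0,0,0],[0,0,-0.16],-1],[[0,0,0],[0,0,-0.16],-1]]'
python3 - <<'E'
from h import *
go((.4748,.197,.26),188.8)
for n in("side","top"):
    im,d=get_image(n);np.savez(f"pics/{n}2.npz",im=im,d=d)
s=np.load("pics/side2.npz")["im"][200:300,210:320];cv2.imwrite("pics/c.png",cv2.resize(s,None,fx=5,fy=5,interpolation=cv2.INTER_CUBIC)[:,:,::-1])
E
```

```text
clock: 7.68
tcp_pos: [0.5065, -0.0049, 0.0935]
eef_rot: [2.387, -2.043, -0.0]
wrist_force: [1.1, -0.6, -0.4]
grip_width: 0.0853
gripper_force: 0.0
clock: 8.3
tcp_pos: [0.5084, -0.0052, 0.2573]
eef_rot: [-2.384, 2.04, -0.009]
wrist_force: [-0.5, 0.9, -0.1]
grip_width: 0.0853
gripper_force: 0.0
clock 8.3 tcp [ 0.5084 -0.0052  0.2573] q [-0.15  0.29 -0.29  0.99 -0.   -1.88] w 0.0853
turn [-0.4 -0.1  0.1] shift [-0.2049  0.0019 -0.0032]
```

View pics/c.png

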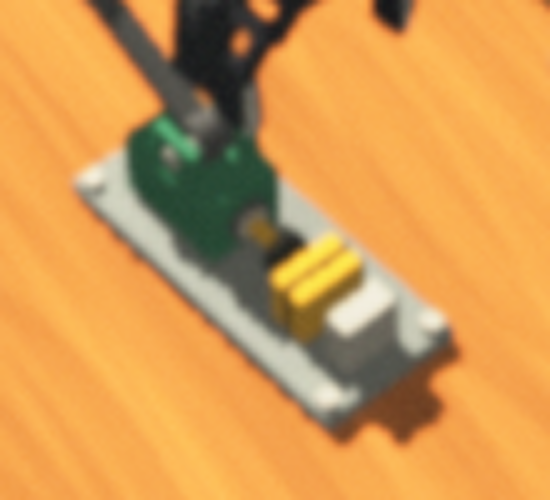

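The case stands upright on the bed, with its seam parallel to the jaw (crop 315,290) and gaps to both the ram and the jaw. Next: shut the fingers and move over the pad.

```bash
python3 -m creep '[[[0,0,0],[0,0,-0.005],1],[[0,0,0],[-0.05,0.001,-0.005],1],[[0,0,0],[-0.1,0.001,-0.005],1],[[0,0,0],[-0.15,0.001,-0.005],1],[[0,0,0],[-0.19,0.001,-0.005],1],[[0,0,0],[-0.206,0.001,-0.005],1],[[0,0,0],[-0.206,0.001,-0.005],1],[[0,0,0],[-0.206,0.001,-0.005],1]]'
python3 -c "
from h import *
go((.4745,.199,.23),188.8)
go((.4719,.2158,.165),188.8)"
```

```text
clock: 9.4
tcp_pos: [0.4738, 0.1975, 0.2582]
eef_rot: [2.385, -2.043, -0.0]
wrist_force: [-0.1, -0.2, 0.2]
grip_width: -0.0002
gripper_force: 0.0
clock 9.4 tcp [0.4738 0.1975 0.2582] q [ 0.25  0.3  -0.26  1.01 -0.   -1.47] w -0.0002
turn [ 0. -0.  0.] shift [-0.0014 -0.001   0.0282]
clock 9.4 tcp [0.4738 0.1975 0.2582] q [ 0.25  0.3  -0.26  1.01 -0.   -1.47] w -0.0002
turn [ 0. -0.  0.] shift [-0.0185 -0.001   0.0932]
```

```bash
python3 -m creep '[[[0,0,0],[0,-0.001,0.02],1],[[0,0,0],[-0.001,-0.001,0.035],1],[[0,0,0],[-0.003,-0.001,0.042],1],[[0,0,0],[-0.006,-0.001,0.05],1],[[0,0,0],[-0.009,-0.001,0.058],1],[[0,0,0],[-0.011,-0.001,0.065],1],[[0,0,0],[-0.011,-0.001,0.065],1]]'
python3 -c "
from h import *
go((.4719,.2158,.165),188.8)"
```

```text
clock: 10.28
tcp_pos: [0.473, 0.2099, 0.1933]
eef_rot: [-2.387, 2.042, 0.0]
wrist_force: [-2.7, 1.3, 5.2]
grip_width: -0.0001
gripper_force: 2.0
clock 10.275 tcp [0.473  0.2099 0.1933] q [ 0.28  0.37 -0.35  0.85  0.   -1.45] w -0.0001
turn [-0.   0.   0.1] shift [-0.006   0.0001  0.0283]
```

```bash
python3 -m creep '[[[0,0,0],[-0.001,0,0.005],1],[[0,0,0],[-0.002,0,0.01],1],[[0,0,0],[-0.004,0,0.016],1],[[0,0,0],[-0.005,0,0.021],1],[[0,0,0],[-0.006,0,0.026],1],[[0,0,0],[-0.006,0,0.029],1],[[0,0,0],[-0.006,0,0.029],1],[[0,0,0],[-0.006,0,0.029],1]]'
python3 - <<'E'
from h import *
go((.4719,.2158,.165),188.8); print(observe()["wrist_force"])
S,d=get_image("side");T,dt=get_image("top")
s=cv2.resize(S[150:300,180:320],None,fx=4,fy=4,interpolation=cv2.INTER_CUBIC);cv2.imwrite("pics/e.png",s[:,:,::-1])
a=np.radians(98.8);ey=np.array([np.cos(a),np.sin(a),0]);ex=np.array([np.sin(a),-np.cos(a),0]);o=np.array([.4922,.0844,0])
for n,I,D in(("side",S,d),("top",T,dt)):
    h=cv2.cvtColor(I,cv2.COLOR_RGB2HSV)
    for nm,m in(("blue",(h[...,0]>100)&(h[...,0]<125)&(h[...,1]>130)&(h[...,2]>70)),("brass",(h[...,0]>=19)&(h[...,0]<=35)&(h[...,1]>120)&(h[...,2]>90))):
        vv,uu=np.nonzero(m);Q=depthpts(n,np.c_[uu,vv],D[vv,uu])-o;r=np.c_[Q@ex,Q@ey,Q[:,2]]
        k=(abs(r[:,0])<.035)&((r[:,1]>.08)&(r[:,1]<.18) if nm=="blue" else (r[:,1]<-.07)&(r[:,1]>-.125))&(r[:,2]>.03)
        if k.sum()>5: print(n,nm,k.sum(),np.percentile(r[k],[5,50,95],axis=0).round(4).tolist())
E
```

```text
clock: 11.28
tcp_pos: [0.4724, 0.2157, 0.1655]
eef_rot: [-2.386, 2.042, -0.001]
wrist_force: [-2.6, 0.1, 11.9]
grip_width: -0.0002
gripper_force: 5.7
clock 11.275 tcp [0.4724 0.2157 0.1655] q [ 0.29  0.4  -0.39  0.78  0.   -1.44] w -0.0002
turn [-0.1  0.   0.1] shift [-0.0002  0.0004  0.0005]
[-2.58172364  0.1433184  11.94443476]
side blue 111 [[-0.0157, 0.1089, 0.0847], [-0.0072, 0.1211, 0.0914], [0.0127, 0.1467, 0.1074]]
side brass 161 [[-0.0212, -0.1126, 0.035], [-0.0041, -0.1009, 0.0454], [0.019, -0.0894, 0.0501]]
top brass 106 [[-0.0196, -0.1102, 0.0408], [-0.0009, -0.0984, 0.0468], [0.0166, -0.0805, 0.0539]]
```

View pics/e.png

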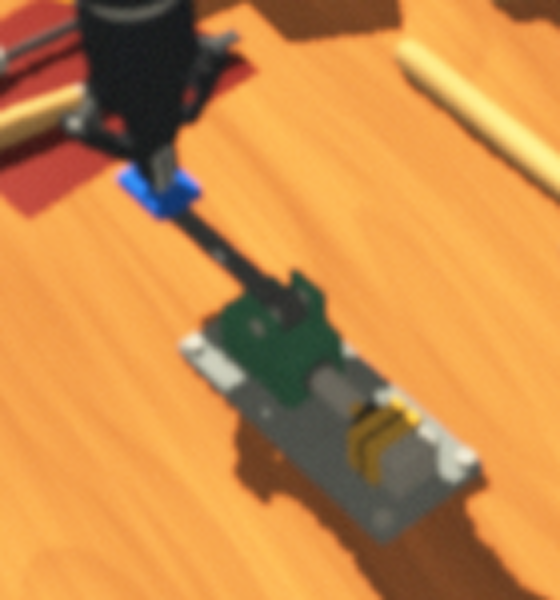

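The lever is level with the fingers on the blue pad (crop 160,190). The case is pressed home against the jaw (380,440), and the push force of 11.9 N is about what was expected. Handing in.

```bash
python3 -m creep '[[[0,0,0],[0,0,0],1],[[0,0,0],[0,0,0],1],[[0,0,0],[0,0,0],1],[[0,0,0],[0,0,0],1]]'; python3 -c "
from cell import *
print(job_done())"
```

```text
clock: 11.88
tcp_pos: [0.4724, 0.2157, 0.1655]
eef_rot: [-2.386, 2.042, -0.001]
wrist_force: [-3.7, 1.1, 11.6]
grip_width: -0.0002
gripper_force: 5.7
the job is handed in; nothing more can be done
None
```

I handed the job in at 11.9 s with the case clamped between ram and jaw and the fingers holding the lever level at about 12 N; no verdict came back.

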